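Gauge the depth of a netsuke blank's blind bore

ROBOT

A 6-joint arm with a two-finger parallel gripper is mounted at the origin on the work surface. World frame = base frame: x ahead of the robot, y to its left, z up, the work surface at z = 0. Lengths are in m, angles in degrees, forces in N, time in s.
With the tool pointing down it reaches from about 0.425 to 0.925 m from the base axis. Payload 12.5 kg.
Tool frame: the origin (TCP) lies at the very end of the fingers, on their centre line; the grasp point (between the pads) lies tcp_to_grasp behind it (tcp_to_grasp is the distance from the TCP to the grasp point, in m); z points along the fingers, y is the line along which they close (so a half turn about z gives the same grasp; the last joint's range is limited). The gripper opens to 85 mm and grips with 20 to 120 N. Pads are 22 mm wide; open, the fingers measure 114 mm over their backs; the gripper's body (76 mm by 85 mm) begins 54 mm behind the grasp point. The pads swing forward as they close: fully open they stand 13 mm farther back than shut.
Start: joints at [-82.655, 28.126, 89.318, -0, 62.55, -6.05], TCP at [0.145, -0.608, 0.231] pointing down, gripper open.
Joint ranges: [-177.58, 177.58], [-47.91, 125.51], [2.72, 160], [-65.01, 245.01], [3.68, 167.84], [-153.87, 153.87]. Speed limits (degrees/s): [127.2, 127.2, 159.86, 180, 180, 180].

INTERFACE

Orientations are given as a 3x3 rotation matrix whose columns are the frame's x, y, z axes.
In Python, from rig import get_obs, read_camera, camera_info, job_done, tcp_to_grasp gives the robot as it stands.
- The arm moves only by the tool drive_tool, never from a script. Its argument "moves" is text: rows parted by semicolons, each of 7 numbers parted by spaces: the turn, a rotation vector about the tool's x, y, z in rad, then the shift along the tool's x, y, z in m, then the closure, from -1 (fully open) to 1 (shut). In form: ax ay az tx ty tz grip; .... A call has 1 to 20 rows; each row is the pose to reach, as a shift and turn from the pose commanded when the call began, along the tool's axes at that moment; what a row does not reach only later rows make up. A row lasts 1/12 s, in which the tool goes at most 41.7 mm and 7.16 degrees, less where a joint would pass 70% of its speed; a pose out of reach is approached as far as the arm can. A call with a gripper value outside its range is refused whole. The fingers move at their own pace and stop on an object; "newtons" is the grip in N (left out, the last holds). Time passes only in rows, so rows that repeat a pose let the fingers close. It gives the time, the measured TCP pose, the force, the opening and the grip force at its end, in the units of the state.
- get_obs(): the state, without advancing time (a new reading comes with each control period).
- read_camera(name): name is "side" or "top"; returns the picture (400x640x3 uint8, red, green, blue); there is no depth.
- camera_info(name): a dict with "K" (3x3 intrinsics, pixels), "T" (4x4, takes a point from camera to world coordinates). Camera axes: x right, y down, z forward; pixel columns grow to the right and rows downward; lengths in m; the calibration is good to about 2 mm. A picture is of the moment at which its call begins. camera_info takes no time and is no camera call.
- job_done(): hands the job in; it is judged then, once.
The state is a dict: "time_s": time; "joints": joint angles; "dq": joint speeds; "effort": joint torques, N m; "ee_pos": TCP position; "eef_rot": TCP orientation; "contact_force": force on the tool from outside, world axes, zero at the start; "ft_torque": the same for the moment, N m; "width": finger opening in m; "gripper_force": force on a finger pad.
Only numpy, scipy, OpenCV 4.12 (cv2) and the standard library are available. Lean on these libraries where they do the work, as an engineer would, in place of code of your own. Each camera call takes 0.05 s, during which the arm holds its last target. There are 200 camera calls.

TASK

Lift the roughed-out toad off the clamped blank and stand it upright in the middle of the cork pad. Then take the depth gauge off its rack, lower its rod gently into the blank's bore until the rod bottoms out with the sliding stop resting on the blank's top face, and hold it there for two seconds. Hang the gauge upright, fully home, back in its own slot of the rack with the stop still set at that depth, and disturb nothing else.

Things in the scene. Friction and masses are not known exactly. Their poses are not given: they have to be found in the camera images.
- board: Fixed board 220 (x) x 200 (y) x 20 mm, origin under its centre, z up. Its wooden screw clamp has the turned handle to -x (out to x = -139 mm) and two jaws 96 mm long (y), outer faces x = -48 and +50, tops z = 66 mm. They hold a boxwood blank 52 (x) x 66 (y) mm over the board's centre, its flat top at z = 80 mm, the highest point.
- bore_mouth (a point): Centre of the mouth of the blind bore in the blank's top face, at x = 6, y = -10, z = 80 mm of the board's frame. The bore is upright, 10 mm in diameter, and from 24 to 44 mm deep. At the start the toad stands over it.
- bore_floor (a point): Centre of the flat floor of the bore, straight below the mouth; it does not give way.
- toad: Boxwood toad, roughed out, on top of the blank at the start: a flat-sided body 46 (x, its length) x 32 (y) x 24 mm high with a narrower back (30 x 26 mm) up to 38 mm; some carved lumps of 2 mm stand proud. Origin at the centre of its underside, z up, head to +x. 40 to 85 g; grip it across y, low down.
- pad: Square cork pad 100 x 100 x 4 mm, fixed on the table; origin at the centre of its underside.
- rack: Fixed rack, origin on the table, z up. Foot x -35 to 45, y -85 to 85, 12 mm high; two posts at x = 30, y = -75 and 75 mm carry a level plate, z 128 to 140, x -36 to 40 mm. Two slots 10 mm wide at y = -35 and +35 mm run in from the plate's -x edge to x = 0. The gauge hangs in one, the awl in the other, at x = -10 mm, by the underside of the handle on the plate.
- gauge: Depth gauge: round bamboo handle, 22 mm diameter, on a steel rod 5 mm thick and 110 mm long with a sliding stop. Origin at the rod's lower tip, z up the rod; handle from z = 110 to 156 mm. 70 to 100 g. Hung, its tip is at z = 30 mm of the rack. To unhang: raise it a few mm and draw it 45 mm or more to the rack's -x; the stop, below the plate, cannot pass up through the slot.
- stop_face (a point): Centre of the underside of the gauge's sliding stop, a brass collar 22 mm in diameter and 10 mm high round the rod; at the start it is 4 to 12 mm above the tip. It slides along the rod when pushed with 1.5 N and stays where it is left; as the rod goes down the bore the blank's face pushes it up. It can go up to 80 mm above the tip.
- awl: Awl with a dark bulbous handle, hanging in the rack's other slot; leave it alone. Shaft 6 mm thick and 85 mm long, handle up to 28 mm thick, from 85 to 133 mm above its tip. Origin at its tip.
- horn: Black horn offcut 46 x 26 x 28 mm lying on the board beside the clamp; leave alone.
- bamboo: Stubby bamboo handle 70 (x) x 22 x 22 mm lying on the board beside the clamp; leave alone.
- dish: Celadon dish, 100 mm across and 26 mm high, mouth up; leave alone.
- rasp: Half-round steel rasp with wooden handle, 215 mm long (x), 20 mm high, lying on the table; leave alone.
- oil: Amber glass bottle, 44 mm across and 110 mm high with its stopper, standing in front of the board; leave alone.
- stone: Whetstone 110 (x) x 50 x 22 mm lying in front of the board; leave alone.
Things that resemble listed ones, but are neither listed nor needed, are in the scene too. What is meant by the toad is not pink, and is the larger of those in its own colour. Leave any orange look-alike of the rack alone.

How it is judged:
By the outcome, as a careful person would: the job done as asked, in the order asked, and still so for the second after the job is handed in, with the robot touching nothing.
It also fails if it takes over 72 s, if anything falls off the work surface, if the arm or the gripper's body presses on something with over 40 N, if the wrist force passes 120 N, or if a joint passes its speed limit or range.

## Working session

There is one attempt and no reset: what is moved stays moved. The work goes in short steps, Python scripts to look and compute and a tool call to move; the robot and the scene stay as the last step left them, time stands still between calls to the robot, and variables do not carry over. Pictures are saved under pics/ and viewed, at most 10 in all, crops included, and the job is handed in when it is done.

Besides the shell and the picture viewer there is one more tool, called after "Emit:" as name(argument=value, ...) on one line, values as JSON. drive_tool: Moves the arm, as the interface text tells. Its arguments: {"type":"object","properties":{"moves":{"type":"string"},"newtons":{"type":"number"}},"required":["moves"]}

```bash
mkdir -p pics
python3 - <<'E'
from rig import *
import cv2,numpy as np
for n in("top","side"):
    im=read_camera(n); cv2.imwrite(f"pics/{n}0.png",im[:,:,::-1]); c=camera_info(n); print(n,np.round(c["K"],1).tolist(),np.round(c["T"],4).tolist())
o=get_obs(); print(o, tcp_to_grasp)
E
```

```text
top [[382.0, 0.0, 320.5], [0.0, 382.0, 195.2], [0.0, 0.0, 1.0]] [[-0.0267, -0.9876, 0.1547, 0.3595], [-0.9996, 0.0283, 0.0085, -0.005], [-0.0128, -0.1544, -0.9879, 0.9633], [0.0, 0.0, 0.0, 1.0]]
side [[443.7, 0.0, 319.0], [0.0, 443.7, 195.3], [0.0, 0.0, 1.0]] [[-0.9989, -0.0214, 0.0418, 0.4512], [-0.0467, 0.5427, -0.8386, 0.9998], [-0.0048, -0.8396, -0.5431, 0.7529], [0.0, 0.0, 0.0, 1.0]]
{'time_s': 0.1, 'joints': array([-8.26551643e+01,  2.81614900e+01,  8.93473527e+01,  5.82373874e-04,
        6.25516785e+01, -6.05096914e+00]), 'dq': array([-0.04271673, -0.12299395, -0.10060347, -0.03907517,  0.03311571,
       -0.07367978]), 'effort': array([ 2.19313479e-03, -6.19444156e+01, -2.62027699e+01, -1.35650066e-04,
        2.90211130e-03, -4.62521839e-06]), 'ee_pos': array([ 0.14478908, -0.60777751,  0.23077323]), 'eef_rot': array([[ 9.72793938e-01,  2.31672048e-01, -1.26091263e-04],
       [ 2.31672051e-01, -9.72793380e-01,  1.04877944e-03],
       [ 1.20312135e-04, -1.04945811e-03, -9.99999442e-01]]), 'contact_force': array([-0.4649171 ,  1.03292111,  0.06025641]), 'ft_torque': array([ 0.01746468, -0.00413384,  0.02886703]), 'gripper_force': 0.0, 'width': 0.08539800628593001} 0.0187
```

View pics/top0.png

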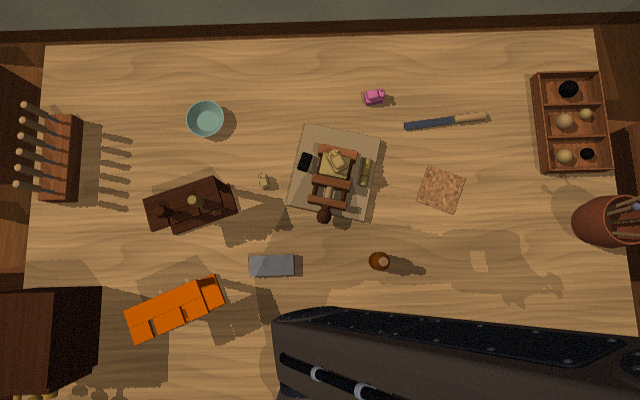

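View pics/side0.png

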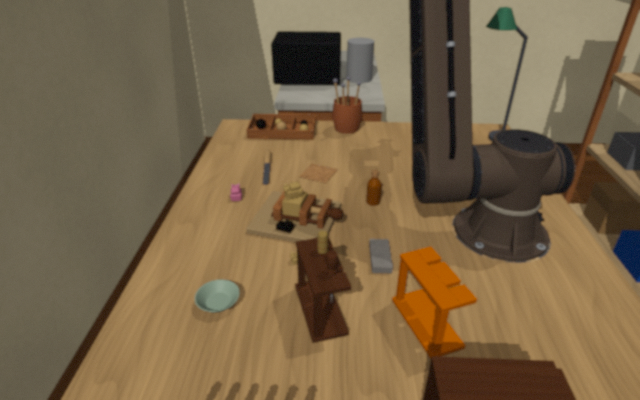

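Top view: candidates for the toad are the boxwood figure on the blank at (337,162), a small boxwood one on the table at (264,181), and a pink one at (374,96). The first fits, since it is the larger of its colour and stands on the blank. The dark brown rack is at (190,205) and the orange look-alike at (175,310) is to be left alone. The pad is at (441,189). I'll confirm in one crop.

Run:
```python
import cv2,numpy as np
t=cv2.imread("pics/top0.png"); s=cv2.imread("pics/side0.png")
a=cv2.resize(t[112:232,280:400],(400,400),interpolation=cv2.INTER_CUBIC)
b=cv2.resize(t[165:245,135:255],(400,267),interpolation=cv2.INTER_CUBIC)
c=cv2.resize(s[175:255,240:360],(400,267),interpolation=cv2.INTER_CUBIC)
d=cv2.resize(s[225:345,280:360],(267,400),interpolation=cv2.INTER_CUBIC)
o=np.zeros((600,800,3),np.uint8)
o[:330,:400]=cv2.resize(a,(400,400))[:330]; o[333:600,:400]=b; o[:267,400:]=c; o[270:600,400:620]=cv2.resize(d,(220,330))
cv2.imwrite("pics/crop1.png",o)
```

```text
(no output)
```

View pics/crop1.png

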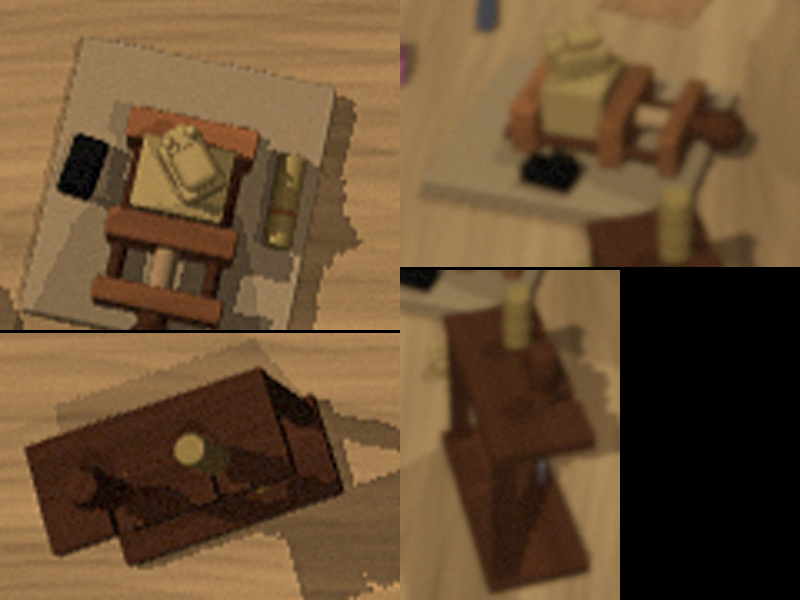

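```bash
cat > h.py <<'E'
import cv2,numpy as np
from rig import camera_info
def ray(n,uv,z):
    c=camera_info(n);K,T=c["K"],np.array(c["T"])
    d=T[:3,:3]@np.linalg.inv(K)@np.r_[np.asarray(uv,float),1]; p=T[:3,3]
    return p+d*(z-p[2])/d[2]
def proj(n,P):
    c=camera_info(n);K,T=c["K"],np.array(c["T"]); q=np.array(K)@(T[:3,:3].T@(np.asarray(P,float)-T[:3,3])); return q[:2]/q[2]
E
python3 - <<'E'
from h import *
im=cv2.imread("pics/top0.png"); hsv=cv2.cvtColor(im,cv2.COLOR_BGR2HSV)
for p in[(441,189),(310,130),(300,200),(430,140),(180,205),(160,195),(365,215)]: print(p,hsv[p[1],p[0]])
# enlarged pieces
o=np.zeros((600,800,3),np.uint8)
o[:390,:400]=cv2.resize(im[142:181,317:357],(400,390),interpolation=cv2.INTER_CUBIC)
o[:400,400:]=cv2.resize(im[160:220,412:472],(400,400),interpolation=cv2.INTER_CUBIC)
o[400:600,:400]=cv2.resize(im[120:220,285:485][:, :200],(400,200))
cv2.imwrite("pics/crop2.png",o[:400])
E
```

```text
(441, 189) [ 14 148 143]
(310, 130) [ 17 113 151]
(300, 200) [ 16 108 130]
(430, 140) [ 17 132 154]
(180, 205) [  9 162  71]
(160, 195) [  9 184  65]
(365, 215) [ 15 122  86]
```

View pics/crop2.png

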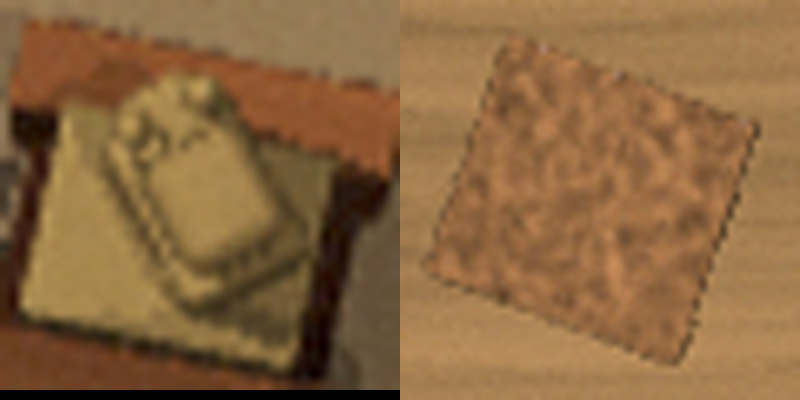

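The enlarged crop shows the toad with its back quad at about (332,160)-(340,155)-(345,164)-(337.5,169) px, head up-left. The blank corners and the pad corners are also clear.

```bash
cat > m.py <<'E'
from h import *
im=cv2.imread("pics/top0.png")
A=lambda x,y:(317+x/10-.5+.05,142+y/10-.5+.05)
B=lambda x,y:(412+(x-400)*.15-.5,160+y*.15-.5)
def rep(name,px,z):
    P=np.array([ray("top",p,z) for p in px]); print(name,"c",P.mean(0).round(4)[:2],"sides",[round(float(np.linalg.norm(P[i]-P[i-1]))*1000,1) for i in range(4)],"ang",[round(float(np.degrees(np.arctan2(*(P[i]-P[i-1])[1::-1]))),1) for i in range(4)])
    return P
rep("back",[A(148,178),A(228,130),A(278,218),A(205,268)],.118)
rep("pad",[B(510,38),B(758,125),B(680,365),B(425,265)],.004)
rep("blank",[A(65,98),A(338,160),A(298,370),A(20,315)],.080)
C=lambda x,y:(280+x*.3-.35,112+y*.3-.35)
D=lambda x,y:(135+x*.3-.35,165+(y-333)*.3-.35)
rep("plate",[D(25,448),D(262,370),D(297,478),D(55,555)],.140)
print("gauge top",ray("top",D(190,450),.186),"awl",ray("top",D(95,480),.163))
# masks
hsv=cv2.cvtColor(im,cv2.COLOR_BGR2HSV)
def quad(name,m,z):
    m=cv2.morphologyEx(m.astype(np.uint8)*255,cv2.MORPH_CLOSE,np.ones((5,5))); cs,_=cv2.findContours(m,0,1); c=max(cs,key=cv2.contourArea)
    print(name,cv2.contourArea(c),cv2.minAreaRect(c)); return cv2.boxPoints(cv2.minAreaRect(c))
H,S,V=[hsv[...,i].astype(int) for i in range(3)]
w=np.zeros(H.shape,bool); w[110:235,280:392]=1
rep("board",[C(80,38),C(335,88),C(293,330),C(22,310)],.02)
w=np.zeros(H.shape,bool); w[158:222,410:474]=1
rep("padmask",quad("pad",w&(H<=15)&(S>135),.004),.004)
w=np.zeros(H.shape,bool); w[165:240,180:205]=1
ys,xs=np.nonzero(w&(H>17)&(V>100)&(np.arange(400)[:,None]<210)&(np.arange(400)[:,None]>190)); print("gpx",xs.mean(),ys.mean(),len(xs),xs.min(),xs.max(),ys.min(),ys.max())
E
python3 m.py
```

```text
back c [ 0.5685 -0.0395] sides [24.6, 21.4, 23.4, 20.2] ang [29.9, -60.1, -153.0, 123.3]
pad c [ 0.5168 -0.3015] sides [95.2, 99.1, 98.3, 101.8] ang [-23.7, -111.8, 157.9, 66.4]
blank c [ 0.5692 -0.0326] sides [53.9, 66.6, 51.8, 66.8] ang [-13.0, -104.9, 167.3, 76.9]
plate c [0.479  0.3036] sides [74.4, 162.6, 76.6, 163.4] ang [17.8, -72.9, -161.6, 106.3]
gauge top [0.47941698 0.26795727 0.186     ] awl [0.46539692 0.33621334 0.163     ]
board c [ 0.5746 -0.0337] sides [216.1, 200.0, 189.8, 202.7] ang [-12.7, -103.3, 167.6, 84.1]
pad 1441.0 ((440.3802795410156, 189.27691650390625), (40.34525680541992, 38.275306701660156), 19.798877716064453)
padmask c [ 0.5167 -0.3012] sides [100.0, 100.2, 101.4, 99.5] ang [68.1, -23.0, -112.3, 156.2]
gpx 191.2295081967213 199.40983606557376 61 187 195 195 203
```

```bash
cat > go.py <<'E'
import numpy as np,sys
from rig import get_obs
from scipy.spatial.transform import Rotation as Ro
def go(P,ang):
    """shift/turn to TCP P with tool pointing down, tool x at ang deg"""
    o=get_obs();R=np.array(o["eef_rot"]);a=np.radians(ang);c,s=np.cos(a),np.sin(a)
    G=np.array([[c,s,0],[s,-c,0],[0,0,-1]])
    print("t",round(o["time_s"],2),"pos",o["ee_pos"].round(4),"xang",round(np.degrees(np.arctan2(R[1,0],R[0,0])),2),"turn",Ro.from_matrix(R.T@G).as_rotvec().round(4),"shift",(R.T@(np.array(P)-o["ee_pos"])).round(4),"F",o["contact_force"].round(1),"w",round(o["width"],4))
if __name__=="__main__": go([float(v) for v in sys.argv[1:4]],float(sys.argv[4]))
E
python3 - <<'E'
from h import *
A=lambda x,y:(317+x/10-.45,142+y/10-.45)
L,Bo,Ri=[ray("top",A(*p),.104) for p in[(105,150),(195,308),(305,245)]]
print(L,Bo,Ri,np.linalg.norm(L-Bo),np.linalg.norm(Ri-Bo))
x=np.array([np.cos(np.radians(30)),.5,0]);print("centre",(Bo+Ri)/2+.023*x)
E
python3 go.py .5685 -.0395 .15 30
```

```text
[ 0.584165 -0.015127  0.104   ] [ 0.54623    -0.03469674  0.104     ] [ 0.56029657 -0.06049057  0.104     ] 0.042685350400992084 0.02938009770879679
centre [ 0.57318187 -0.03609366  0.104     ]
t 0.1 pos [ 0.1448 -0.6078  0.2308] xang 13.4 turn [-0.001  -0.0003 -0.2898] shift [ 0.5438 -0.4546  0.0813] F [-0.5  1.   0.1] w 0.0854
```

Emit:
drive_tool(moves="0 0 -0.1 0.2 -0.16 0 -1;0 0 -0.2 0.4 -0.33 0.02 -1;0 0 -0.29 0.5467 -0.456 0.05 -1;0 0 -0.29 0.5467 -0.456 0.05 -1;0 0 -0.29 0.5467 -0.456 0.05 -1;0 0 -0.29 0.5467 -0.456 0.05 -1;0 0 -0.29 0.5467 -0.456 0.05 -1;0 0 -0.29 0.5467 -0.456 0.05 -1;0 0 -0.29 0.5467 -0.456 0.05 -1;0 0 -0.29 0.5467 -0.456 0.05 -1;0 0 -0.29 0.5467 -0.456 0.05 -1;0 0 -0.29 0.5467 -0.456 0.05 -1;0 0 -0.29 0.5467 -0.456 0.05 -1;0 0 -0.29 0.5467 -0.456 0.05 -1;0 0 -0.29 0.5467 -0.456 0.05 -1;0 0 -0.29 0.5467 -0.456 0.05 -1;0 0 -0.29 0.5467 -0.456 0.05 -1;0 0 -0.29 0.5467 -0.456 0.05 -1;0 0 -0.29 0.5467 -0.456 0.05 -1;0 0 -0.29 0.5467 -0.456 0.05 -1", newtons=30)

```text
time_s: 1.77
ee_pos: [0.5705, -0.0377, 0.1808]
eef_rot: [[0.865, 0.501, -0.001], [0.501, -0.865, -0.0], [-0.001, -0.001, -1.0]]
contact_force: [0.6, -0.4, -0.5]
width: 0.0853
gripper_force: 0.0
```

```bash
python3 go.py .571 -.0375 .083 30
```

```text
t 1.77 pos [ 0.5705 -0.0377  0.1808] xang 30.07 turn [-0.0005  0.0011  0.0013] shift [0.0006 0.0001 0.0978] F [ 0.6 -0.4 -0.5] w 0.0853
```

Emit:
drive_tool(moves="0 0 0 0 0 0.04 -1;0 0 0 0 0 0.07 -1;0 0 0 0 0 0.09 -1;0 0 0 0 0 0.097 -1;0 0 0 0 0 0.097 0.2;0 0 0 0 0 0.097 0.2;0 0 0 0 0 0.097 0.2;0 0 0 0 0 0.097 0.4;0 0 0 0 0 0.097 0.4;0 0 0 0 0 0.097 0.4;0 0 0 0 0 0.097 0.6;0 0 0 0 0 0.097 0.6;0 0 0 0 0 0.097 0.6", newtons=30)

```text
time_s: 2.85
ee_pos: [0.5716, -0.038, 0.0858]
eef_rot: [[0.866, 0.5, 0.002], [0.5, -0.866, -0.001], [0.002, 0.002, -1.0]]
contact_force: [-2.3, -1.6, 6.7]
width: 0.0319
gripper_force: 29.1
```

```bash
python3 go.py .5167 -.3013 .23 66
python3 - <<'E'
from rig import *
import cv2,numpy as np
t=read_camera("top");s=read_camera("side")
cv2.imwrite("pics/p3.png",np.vstack([cv2.resize(t[120:210,280:400],(700,525//2*1)) ,cv2.resize(s[150:240,230:350],(700,330))])[:,:,::-1])
E
```

```text
t 2.85 pos [ 0.5716 -0.038   0.0858] xang 30.02 turn [ 0.0023 -0.001  -0.628 ] shift [-0.179   0.2008 -0.1441] F [-2.3 -1.6  6.7] w 0.0319
```

View pics/p3.png

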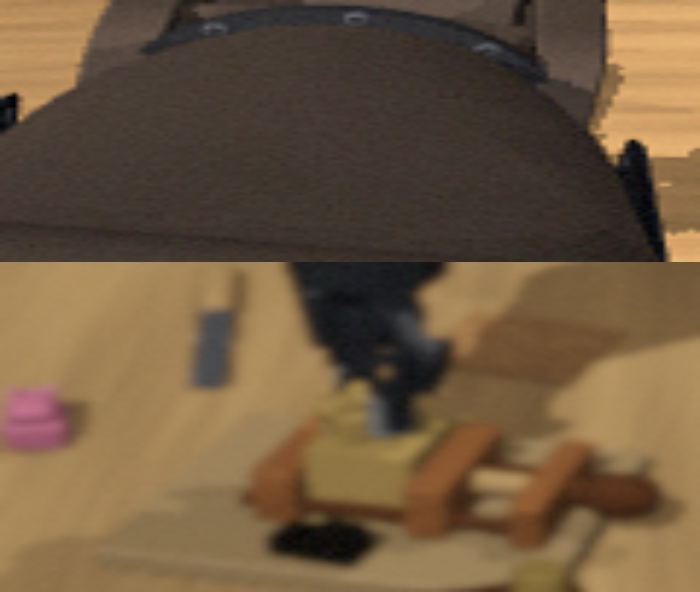

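The side view shows the fingers holding the toad's body on the blank; the 32 mm opening matches the given width.

Emit:
drive_tool(moves="0 0 0 0 0 -0.02 0.6;0 0 0 0 0 -0.05 0.6;0 0 0 -0.03 0.03 -0.08 0.6;0 0 0 -0.06 0.06 -0.09 0.6;0 0 0 -0.085 0.095 -0.09 0.6;0 0 0 -0.11 0.12 -0.09 0.6;0 0 0 -0.13 0.145 -0.09 0.6;0 0 0 -0.15 0.17 -0.09 0.6;0 0 0 -0.17 0.19 -0.08 0.6;0 0 0 -0.179 0.201 -0.05 0.6;0 0 0 -0.179 0.201 -0.02 0.6;0 0 0 -0.179 0.201 0.01 0.6;0 0 0 -0.179 0.201 0.03 0.6;0 0 0 -0.179 0.201 0.045 0.6;0 0 0 -0.179 0.201 0.055 0.6;0 0 0 -0.179 0.201 0.06 0.6;0 0 0 -0.179 0.201 0.06 0.6;0 0 0 -0.179 0.201 0.06 0.6;0 0 0 -0.179 0.201 0.06 0.6")

```text
time_s: 4.53
ee_pos: [0.517, -0.3016, 0.0254]
eef_rot: [[0.866, 0.5, 0.001], [0.5, -0.866, -0.001], [0.001, 0.002, -1.0]]
contact_force: [-0.1, -0.5, -0.8]
width: 0.0314
gripper_force: 29.9
```

```bash
python3 go.py .5167 -.3013 .0105 30
python3 - <<'E'
from h import *
from rig import *
s=read_camera("side");t=read_camera("top")
hs=cv2.cvtColor(s,cv2.COLOR_RGB2HSV)
cv2.imwrite("pics/p4.png",np.hstack([cv2.resize(s[140:210,270:370],(400,280),interpolation=2),cv2.resize(t[120:190,295:395],(400,280),interpolation=2)])[:,:,::-1])
E
```

```text
t 4.53 pos [ 0.517  -0.3016  0.0254] xang 30.02 turn [ 0.0017 -0.0006  0.0003] shift [-0.0001 -0.0005  0.0149] F [-0.1 -0.5 -0.8] w 0.0314
```

View pics/p4.png

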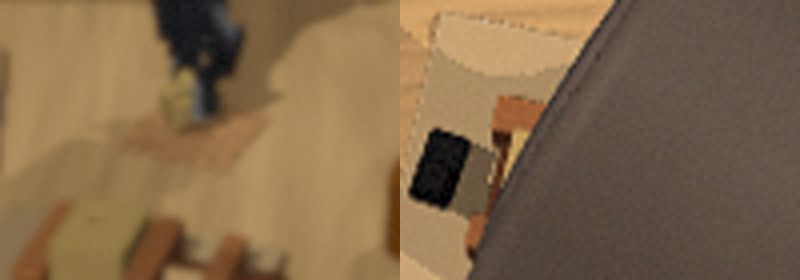

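The toad (side view about (315,163)) is held upright just above the pad. Next I lower it until contact.

Emit:
drive_tool(moves="0 0 0 0 0 0.006 0.6;0 0 0 0 0 0.011 0.6;0 0 0 0 0 0.014 0.6;0 0 0 0 0 0.015 0.6;0 0 0 0 0 0.015 0.6;0 0 0 0 0 0.015 0.6")

```text
time_s: 5.13
ee_pos: [0.5165, -0.3013, 0.0096]
eef_rot: [[0.866, 0.5, -0.0], [0.5, -0.866, -0.0], [-0.0, 0.0, -1.0]]
contact_force: [-2.4, 1.6, 8.2]
width: 0.0316
gripper_force: 29.0
```

Emit:
drive_tool(moves="0 0 0 0 0 -0.0005 0.4;0 0 0 0 0 -0.0005 0.2;0 0 0 0 0 -0.0005 -0.1;0 0 0 0 0 -0.0005 -0.5;0 0 0 0 0 -0.0005 -1;0 0 0 0 0 -0.0005 -1;0 0 0 0 0 -0.02 -1;0 0 0 0 0 -0.05 -1;0 0 0 0 0 -0.09 -1;0 0 0 0 0 -0.13 -1;0 0 0 0 0 -0.17 -1;0 0 0 0 0 -0.2 -1;0 0 0 0 0 -0.23 -1;0 0 0 0 0 -0.25 -1;0 0 0 0 0 -0.25 -1")

```text
time_s: 6.38
ee_pos: [0.5175, -0.302, 0.2639]
eef_rot: [[0.866, 0.5, 0.006], [0.5, -0.866, -0.004], [0.003, 0.007, -1.0]]
contact_force: [-0.2, -0.6, 0.3]
width: 0.0851
gripper_force: 0.0
```

```bash
python3 go.py .479 .267 .26 -72.6; python3 go.py .479 .267 .26 107.4;  python3 -c "
from rig import *;print(get_obs()['joints'].round(1))"
```

```text
t 6.38 pos [ 0.5175 -0.302   0.2639] xang 30.02 turn [ 0.0022 -0.0079  1.791 ] shift [ 0.2513 -0.512   0.0012] F [-0.2 -0.6  0.3] w 0.0851
t 6.38 pos [ 0.5175 -0.302   0.2639] xang 30.02 turn [ 0.0074  0.0021 -1.3506] shift [ 0.2513 -0.512   0.0012] F [-0.2 -0.6  0.3] w 0.0851
[-36.6  24.1  91.   -0.   64.5  23.4]
```

Run:
```python
from h import *
from rig import *
t=read_camera("top");s=read_camera("side")
cv2.imwrite("pics/t5.png",t[:,:,::-1]);cv2.imwrite("pics/s5.png",s[:,:,::-1])
f=lambda a,w,h:cv2.resize(a,(w,h),interpolation=cv2.INTER_CUBIC)
o=np.zeros((600,800,3),np.uint8)
o[:300,:400]=f(t[145:181,317:365],400,300)       # blank top 8.33x
o[:300,400:]=f(t[180:228,170:234],400,300)       # rack 6.25x
o[300:,:400]=f(s[228:288,300:380],400,300)        # rack side 5x
o[300:,400:]=f(s[185:230,270:330],400,300)       # blank side 6.667x
cv2.imwrite("pics/crop5.png",o[:,:,::-1])
```

```text
(no output)
```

View pics/crop5.png

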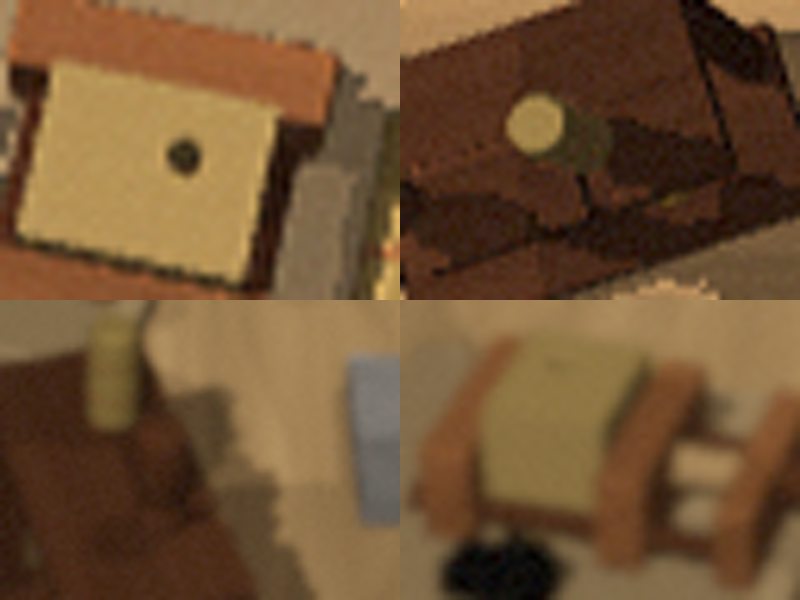

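The toad is off the blank and the bore mouth shows at top px (338.6,163.4). The gauge handle's top disc is at (191.3,199.3), with its slot running down toward -x.

Run:
```python
from h import *
t=cv2.imread("pics/t5.png");h=cv2.cvtColor(t,cv2.COLOR_BGR2HSV);V=h[...,2].astype(float)
# bore centroid, darkness-weighted
w=np.clip(110-V[157:171,332:346],0,None); yy,xx=np.mgrid[157:171,332:346]
b=(xx*w).sum()/w.sum(),(yy*w).sum()/w.sum(); print("bore",b,ray("top",b,.080))
m=np.zeros(V.shape,np.uint8);sub=h[190:210,182:204];mm=(sub[...,2]>110)&(sub[...,0]>15);m[190:210,182:204]=mm
yx=np.argwhere(m);print(len(yx),yx.mean(0),yx.min(0),yx.max(0));g=yx.mean(0)[::-1];print("gauge top",ray("top",g,.186))
A=lambda x,y:(317+x/8.333-.44,145+y/8.333-.44)
P=np.array([ray("top",A(*p),.08) for p in[(55,60),(280,118),(243,285),(18,238)]]);print("blank c",P.mean(0))
# side: ray for handle top centre and bottom
print("side top", ray("side",(322.2,232.3),.186), "side bottom front",ray("side",(322.2,253.2),.140))
# toad on pad
print(h[185:190,438:443,0])
w=(h[150:225,405:475]);m=((w[...,0]>=20)&(w[...,1]>90)).astype(np.uint8);yx=np.argwhere(m);print("toad",len(yx),yx.mean(0)[::-1]+[405,150])
```

```text
bore (np.float64(338.71276595744683), np.float64(163.34468085106383)) [ 0.57305551 -0.04254977  0.08      ]
65 [199.15384615 191.2       ] [195 187] [203 195]
gauge top [0.48068903 0.26892239 0.186     ]
blank c [ 0.56802485 -0.03222606  0.08      ]
side top [0.48163544 0.26595334 0.186     ] side bottom front [0.48116531 0.27848261 0.14      ]
[[18 19 18 19 19]
 [18 19 18 19 19]
 [19 20 20 20 19]
 [18 19 19 19 19]
 [19 19 19 19 18]]
toad 73 [450.24657534 186.97260274]
```

Emit:
drive_tool(moves="0 0 -0.1 0.018 -0.037 0 -1;0 0 -0.2 0.036 -0.073 0 -1;0 0 -0.3 0.054 -0.11 0 -1;0 0 -0.4 0.072 -0.146 0 -1;0 0 -0.5 0.09 -0.183 0 -1;0 0 -0.6 0.108 -0.22 0 -1;0 0 -0.7 0.126 -0.256 0 -1;0 0 -0.8 0.144 -0.293 0 -1;0 0 -0.9 0.162 -0.33 0 -1;0 0 -1.0 0.18 -0.366 0 -1;0 0 -1.1 0.198 -0.402 0 -1;0 0 -1.2 0.216 -0.44 0 -1;0 0 -1.3 0.234 -0.476 0 -1;0 0 -1.35 0.2522 -0.512 0 -1;0 0 -1.35 0.2522 -0.512 0 -1;0 0 -1.35 0.2522 -0.512 0 -1;0 0 -1.35 0.2522 -0.512 0 -1;0 0 -1.35 0.2522 -0.512 0 -1")

```text
time_s: 7.98
ee_pos: [0.4788, 0.2671, 0.2585]
eef_rot: [[-0.297, 0.955, -0.001], [0.955, 0.297, -0.001], [-0.0, -0.001, -1.0]]
contact_force: [0.3, -0.2, 1.1]
width: 0.0852
gripper_force: 0.0
```

```bash
python3 go.py .4797 .2675 .149 107.4
```

```text
t 7.98 pos [0.4788 0.2671 0.2585] xang 107.27 turn [-0.0015  0.0004 -0.0022] shift [0.0002 0.0012 0.1095] F [ 0.3 -0.2  1.1] w 0.0852
```

Emit:
drive_tool(moves="0 0 0 0 0.001 0.035 -1;0 0 0 0 0.001 0.065 -1;0 0 0 0 0.001 0.09 -1;0 0 0 0 0.001 0.105 -1;0 0 0 0 0.001 0.109 -1;0 0 0 0 0.001 0.109 -0.4;0 0 0 0 0.001 0.109 0;0 0 0 0 0.001 0.109 0.3;0 0 0 0 0.001 0.109 0.4;0 0 0 0 0.001 0.109 0.5;0 0 0 0 0.001 0.109 0.6;0 0 0 0 0.001 0.109 0.7;0 0 0 0 0.001 0.109 0.8;0 0 0 0 0.001 0.109 0.8;0 0 0 0 0.001 0.109 0.8", newtons=40)

```text
time_s: 9.23
ee_pos: [0.4801, 0.2686, 0.1512]
eef_rot: [[-0.299, 0.954, 0.001], [0.954, 0.299, 0.0], [-0.0, 0.001, -1.0]]
contact_force: [-0.7, -0.8, 7.0]
width: 0.0209
gripper_force: 38.9
```

```bash
python3 go.py .4797 .2675 .157 107.4; python3 -c "
from rig import *
o=get_obs();print(o['eef_rot'].round(4).tolist(),o['ft_torque'],o['gripper_force'])"
```

```text
t 9.23 pos [0.4801 0.2686 0.1512] xang 107.37 turn [ 0.0014  0.0001 -0.0005] shift [-0.0009 -0.0007 -0.0058] F [-0.7 -0.8  7. ] w 0.0209
[[-0.2986, 0.9544, 0.0014], [0.9544, 0.2986, 0.0003], [-0.0001, 0.0014, -1.0]] [-0.2052992   0.17812568 -0.04132602] 38.867683281423524
```

Emit:
drive_tool(moves="0 0 0 0 0 -0.004 0.8;0 0 0 0 0 -0.008 0.8;0 0 0 0 0 -0.008 0.8;0 0 0 0 -0.006 -0.008 0.8;0 0 0 0 -0.014 -0.008 0.8;0 0 0 0 -0.024 -0.008 0.8;0 0 0 0 -0.036 -0.008 0.8;0 0 0 0 -0.048 -0.008 0.8;0 0 0 0 -0.06 -0.008 0.8;0 0 0 0 -0.07 -0.008 0.8;0 0 0 0 -0.075 -0.008 0.8;0 0 0 0 -0.075 -0.02 0.8;0 0 0 0 -0.075 -0.04 0.8;0 0 0 0 -0.075 -0.065 0.8;0 0 0 0 -0.075 -0.085 0.8;0 0 0 0 -0.075 -0.095 0.8;0 0 0 0 -0.075 -0.095 0.8;0 0 0 0 -0.075 -0.095 0.8")

```text
time_s: 10.73
ee_pos: [0.408, 0.246, 0.2452]
eef_rot: [[-0.298, 0.954, 0.001], [0.954, 0.298, 0.0], [-0.0, 0.001, -1.0]]
contact_force: [-0.1, 0.3, -0.9]
width: 0.0213
gripper_force: 39.3
```

```bash
python3 go.py .573 -.043 .245 107.4
python3 - <<'E'
from h import *
from rig import *
t=read_camera("top");s=read_camera("side");f=lambda a,w,h:cv2.resize(a,(w,h),interpolation=cv2.INTER_CUBIC)
p=get_obs()["ee_pos"];u=proj("side",p).astype(int);print(u)
cv2.imwrite("pics/p6.png",np.hstack([f(s[u[1]-60:u[1]+100,u[0]-60:u[0]+60],450,600),f(t[150:250,130:260],350,270*350//350).copy() if 0 else f(t[150:330,130:235],350,600)])[:,:,::-1])
E
```

```text
t 10.73 pos [0.408  0.246  0.2452] xang 107.36 turn [ 0.0007  0.     -0.0007] shift [-3.251e-01  7.120e-02  3.000e-04] F [-0.1  0.3 -0.9] w 0.0213
[358 204]
```

View pics/p6.png

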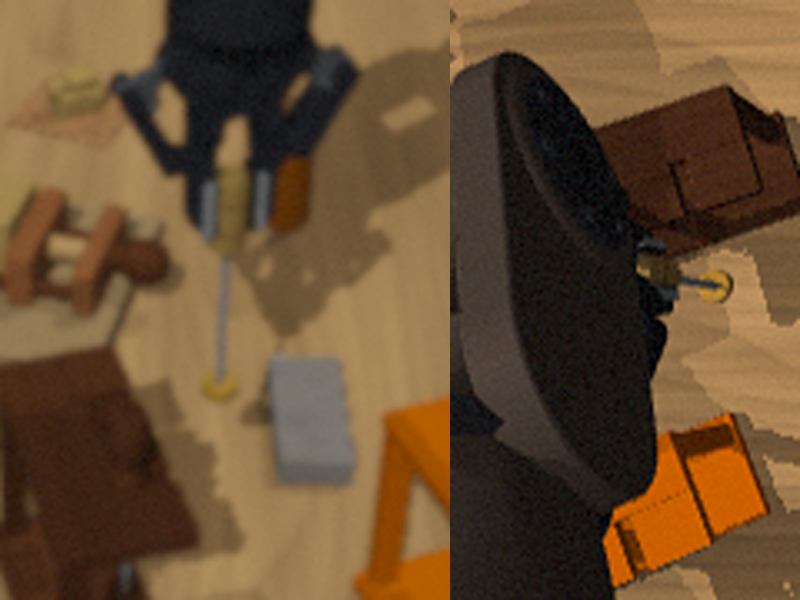

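The gauge is out of the slot and hangs straight in the fingers. Its brass stop is at about side px (356,247) and top px (208.6,235.5). I'll triangulate the stop against the TCP.

```bash
cat > tri.py <<'E'
from h import *
from rig import *
from scipy.optimize import least_squares
def blob(n,c,r=7):
    im=read_camera(n);h=cv2.cvtColor(im,cv2.COLOR_RGB2HSV);x,y=map(int,np.round(c))
    s=h[y-r:y+r+1,x-r:x+r+1].astype(int); m=(s[...,0]>=18)&(s[...,0]<=32)&(s[...,1]>150)
    k,l,st,ce=cv2.connectedComponentsWithStats(m.astype(np.uint8)); 
    if k<2: print(n,"none");return np.array(c,float)
    i=1+np.argmax(st[1:,4]); return ce[i]+[x-r,y-r],st[i].tolist()
def tri(ct,cs):
    a,sa=blob("top",ct);b,sb=blob("side",cs);print(a,sa,b,sb)
    r=least_squares(lambda P:np.r_[proj("top",P)-a,proj("side",P)-b],[.5,0,.14]);print("P",r.x.round(4),"res",r.fun.round(2));o=get_obs();print("rel world",(r.x-o["ee_pos"]).round(4));return r.x
E
python3 - <<'E'
from tri import *
tri((208.6,235.5),(356.1,246.7))
E
```

```text
[209.74626866 235.64179104] [3, 2, 10, 10, 67] [355.80851064 247.08510638] [3, 3, 9, 8, 47]
P [0.4084 0.2454 0.1318] res [ 0.02 -0.33  0.33  0.03]
rel world [ 0.0005 -0.0005 -0.1125]
```

Emit:
drive_tool(moves="0 0 0 -0.015 0.003 0 0.8;0 0 0 -0.04 0.009 0 0.8;0 0 0 -0.07 0.015 0 0.8;0 0 0 -0.1 0.022 0 0.8;0 0 0 -0.13 0.028 0 0.8;0 0 0 -0.16 0.035 0 0.8;0 0 0 -0.19 0.041 0 0.8;0 0 0 -0.22 0.048 0 0.8;0 0 0 -0.25 0.054 0 0.8;0 0 0 -0.28 0.061 0 0.8;0 0 0 -0.305 0.066 0.005 0.8;0 0 0 -0.32 0.0695 0.015 0.8;0 0 0 -0.3246 0.0705 0.025 0.8;0 0 0 -0.3246 0.0705 0.03 0.8;0 0 0 -0.3246 0.0705 0.03 0.8;0 0 0 -0.3246 0.0705 0.03 0.8;0 0 0 -0.3246 0.0705 0.03 0.8")

```text
time_s: 12.35
ee_pos: [0.5721, -0.0416, 0.2156]
eef_rot: [[-0.3, 0.954, 0.0], [0.954, 0.3, -0.0], [-0.0, 0.0, -1.0]]
contact_force: [0.3, -0.8, 0.0]
width: 0.0207
gripper_force: 39.2
```

```bash
python3 go.py .5722 -.0427 .205 107.4
python3 - <<'E'
from h import *
from rig import *
p=get_obs()["ee_pos"]
print("collar exp side",proj("side",p+[.0005,-.0005,-.1125]),"bore side exp",proj("side",[.5727,-.0432,.08]),"tip exp",proj("side",p+[.0005,-.0005,-.1212]))
s=read_camera("side");t=read_camera("top");f=lambda a,w,h:cv2.resize(a,(w,h),interpolation=cv2.INTER_CUBIC)
cv2.imwrite("pics/s7.png",s[:,:,::-1]);cv2.imwrite("pics/s7c.png",np.hstack([f(s[170:220,270:320],500,500),f(t[140:190,310:340],300,500)])[:,:,::-1])
E
```

```text
t 12.35 pos [ 0.5721 -0.0416  0.2156] xang 107.43 turn [0.0002 0.0001 0.0006] shift [-0.0011 -0.0003  0.0106] F [ 0.3 -0.8  0. ] w 0.0207
collar exp side [293.99655143 187.21789107] bore side exp [294.29512062 194.00692092] tip exp [294.10708155 189.8703259 ]
```

View pics/s7c.png

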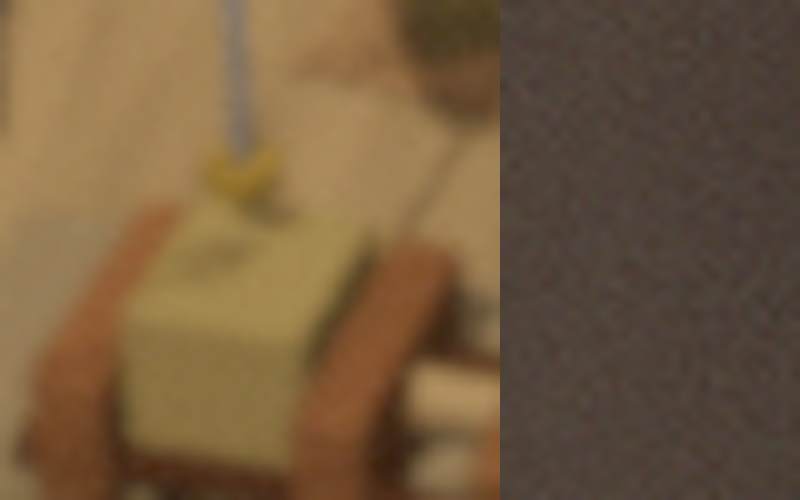

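The stop is at side px (294.2,187.3), as predicted. I'll check the bore in the earlier side picture for a relative fix.

Run:
```python
from h import *
s=cv2.imread("pics/s5.png").astype(int)[...,::-1].sum(2)
print(s[189:200,286:304])
sub=s[191:198,288:301];w=np.clip(sub.max(1,keepdims=True)-12-sub,0,None)
s=cv2.imread("pics/s5.png").astype(int).sum(2)
bg=cv2.medianBlur(s.astype(np.uint16).clip(0,765).astype(np.uint16),5).astype(int)
print("exp bore at (.573,-.043)",proj("side",[.573,-.043,.08]),"+1mm x",proj("side",[.574,-.043,.08]),"+1mm y",proj("side",[.573,-.042,.08]))
```

```text
[[359 356 357 351 349 345 351 354 355 358 364 372 380 392 393 392 391 391]
 [312 319 332 329 335 339 339 340 341 345 349 355 362 368 376 377 379 378]
 [274 286 306 322 324 323 330 331 333 339 336 342 347 345 349 350 353 356]
 [268 280 310 324 327 328 332 330 335 333 332 329 330 332 331 337 334 337]
 [272 297 309 322 327 323 322 326 331 336 332 333 328 331 333 327 328 332]
 [286 305 324 328 331 322 303 304 313 318 324 330 333 325 331 333 327 324]
 [304 323 325 331 329 324 311 311 309 321 324 325 326 333 327 328 324 323]
 [314 320 331 327 333 326 322 320 321 325 328 328 331 325 328 328 327 310]
 [324 325 327 327 327 322 331 321 325 324 331 331 326 332 332 330 322 292]
 [326 330 328 328 326 328 329 330 328 329 324 331 328 322 329 324 308 268]
 [329 329 333 332 327 327 328 329 327 331 328 329 330 331 331 316 296 240]]
exp bore at (.573,-.043) [294.18190725 194.04315722] +1mm x [293.82675211 194.03558014] +1mm y [294.14849794 194.23585713]
```

```bash
python3 go.py .5734 -.0422 .205 107.4
python3 - <<'E'
from tri import *
print(blob("side",(294.2,187.3),5), get_obs()["ee_pos"], proj("side",get_obs()["ee_pos"]+[.0013,-.0005,-.1125]))
E
python3 go.py .5734 -.0422 .205 107.4
```

```text
t 12.45 pos [ 0.5723 -0.0419  0.2159] xang 107.43 turn [0.0008 0.0005 0.0004] shift [-0.0006  0.0009  0.0109] F [-0.6  0.4 -0.9] w 0.0209
(array([294.        , 187.72413793]), [2, 3, 7, 6, 29]) [ 0.57232341 -0.04205034  0.21585675] [293.64707709 187.04953012]
t 12.5 pos [ 0.5723 -0.0421  0.2159] xang 107.41 turn [0.0008 0.0005 0.0002] shift [-0.0005  0.001   0.0109] F [ 0.3  0.  -0.6] w 0.021
```

Emit:
drive_tool(moves="0 0 0 -0.0003 0.0013 0 0.8;0 0 0 -0.0003 0.0013 0.004 0.8;0 0 0 -0.0003 0.0013 0.008 0.8;0 0 0 -0.0003 0.0013 0.011 0.8;0 0 0 -0.0003 0.0013 0.013 0.8;0 0 0 -0.0003 0.0013 0.015 0.8;0 0 0 -0.0003 0.0013 0.017 0.8;0 0 0 -0.0003 0.0013 0.0175 0.8;0 0 0 -0.0003 0.0013 0.0175 0.8")

```text
time_s: 13.25
ee_pos: [0.5737, -0.0426, 0.1976]
eef_rot: [[-0.298, 0.954, -0.0], [0.954, 0.298, -0.0], [0.0, -0.0, -1.0]]
contact_force: [0.2, -0.1, -0.7]
width: 0.0205
gripper_force: 39.2
```

Emit:
drive_tool(moves="0 0 0 0 0 0.001 0.8;0 0 0 0 0 0.0025 0.8;0 0 0 0 0 0.004 0.8;0 0 0 0 0 0.0055 0.8;0 0 0 0 0 0.007 0.8;0 0 0 0 0 0.0085 0.8;0 0 0 0 0 0.01 0.8;0 0 0 0 0 0.0115 0.8;0 0 0 0 0 0.013 0.8")

```text
time_s: 14.0
ee_pos: [0.5737, -0.0426, 0.1846]
eef_rot: [[-0.298, 0.954, 0.0], [0.954, 0.298, -0.0], [-0.0, 0.0, -1.0]]
contact_force: [0.7, 0.6, 1.2]
width: 0.0208
gripper_force: 39.4
```

Emit:
drive_tool(moves="0 0 0 0 0 0.001 0.8;0 0 0 0 0 0.002 0.8;0 0 0 0 0 0.003 0.8;0 0 0 0 0 0.004 0.8;0 0 0 0 0 0.005 0.8;0 0 0 0 0 0.006 0.8;0 0 0 0 0 0.0065 0.8;0 0 0 0 0 0.007 0.8;0 0 0 0 0 0.0075 0.8;0 0 0 0 0 0.008 0.8")

```text
time_s: 14.83
ee_pos: [0.5737, -0.0426, 0.1767]
eef_rot: [[-0.298, 0.954, -0.0], [0.954, 0.298, -0.0], [-0.0, -0.0, -1.0]]
contact_force: [1.1, -0.0, 1.4]
width: 0.0209
gripper_force: 39.4
```

Emit:
drive_tool(moves="0 0 0 0 0 0.0005 0.8;0 0 0 0 0 0.001 0.8;0 0 0 0 0 0.0015 0.8;0 0 0 0 0 0.002 0.8;0 0 0 0 0 0.0025 0.8;0 0 0 0 0 0.003 0.8;0 0 0 0 0 0.0035 0.8;0 0 0 0 0 0.004 0.8")

```text
time_s: 15.5
ee_pos: [0.5737, -0.0426, 0.1727]
eef_rot: [[-0.298, 0.954, 0.0], [0.954, 0.298, -0.0], [-0.0, 0.0, -1.0]]
contact_force: [1.6, -0.4, 1.6]
width: 0.0207
gripper_force: 39.4
```

Emit:
drive_tool(moves="0 0 0 0 0 0.0005 0.8;0 0 0 0 0 0.001 0.8;0 0 0 0 0 0.0015 0.8;0 0 0 0 0 0.002 0.8;0 0 0 0 0 0.0025 0.8;0 0 0 0 0 0.003 0.8")

```text
time_s: 16.0
ee_pos: [0.5744, -0.0428, 0.1717]
eef_rot: [[-0.298, 0.954, 0.003], [0.954, 0.298, -0.001], [-0.002, 0.003, -1.0]]
contact_force: [-2.9, -1.3, 23.9]
width: 0.0209
gripper_force: 41.8
```

Emit:
drive_tool(moves="0 0 0 0 0 -0.0008 0.8;0 0 0 0 0 -0.0015 0.8;0 0 0 0 0 -0.0015 0.8;0 0 0 0 0 -0.0015 0.8")

```text
time_s: 16.33
ee_pos: [0.5739, -0.0427, 0.1722]
eef_rot: [[-0.298, 0.954, 0.001], [0.954, 0.298, -0.0], [-0.001, 0.001, -1.0]]
contact_force: [-1.3, -0.1, 9.7]
width: 0.0206
gripper_force: 40.3
```

Bottomed with about 10 N. I'll ease to about 5 N and hold for more than 2 s.

Emit:
drive_tool(moves="0 0 0 0 0 -0.0003 0.8;0 0 0 0 0 -0.0003 0.8;0 0 0 0 0 -0.0003 0.8;0 0 0 0 0 -0.0003 0.8;0 0 0 0 0 -0.0003 0.8;0 0 0 0 0 -0.0003 0.8;0 0 0 0 0 -0.0003 0.8;0 0 0 0 0 -0.0003 0.8;0 0 0 0 0 -0.0003 0.8;0 0 0 0 0 -0.0003 0.8;0 0 0 0 0 -0.0003 0.8;0 0 0 0 0 -0.0003 0.8;0 0 0 0 0 -0.0003 0.8;0 0 0 0 0 -0.0003 0.8;0 0 0 0 0 -0.0003 0.8;0 0 0 0 0 -0.0003 0.8")

```text
time_s: 17.67
ee_pos: [0.5739, -0.0427, 0.1722]
eef_rot: [[-0.298, 0.954, 0.001], [0.954, 0.298, -0.0], [-0.001, 0.001, -1.0]]
contact_force: [-0.1, -0.4, 7.8]
width: 0.0208
gripper_force: 40.0
```

Emit:
drive_tool(moves="0 0 0 0 0 0 0.8;0 0 0 0 0 0 0.8;0 0 0 0 0 0 0.8;0 0 0 0 0 0 0.8;0 0 0 0 0 0 0.8;0 0 0 0 0 0 0.8;0 0 0 0 0 0 0.8;0 0 0 0 0 0 0.8;0 0 0 0 0 0 0.8;0 0 0 0 0 0 0.8;0 0 0 0 0 0 0.8;0 0 0 0 0 0 0.8;0 0 0 0 0 0 0.8;0 0 0 0 0 0 0.8;0 0 0 0 0 0 0.8;0 0 0 0 0 0 0.8")

```text
time_s: 19.0
ee_pos: [0.5739, -0.0427, 0.1723]
eef_rot: [[-0.298, 0.954, 0.001], [0.954, 0.298, -0.0], [-0.001, 0.001, -1.0]]
contact_force: [-0.5, -0.1, 7.1]
width: 0.0207
gripper_force: 40.0
```

Emit:
drive_tool(moves="0 0 0 0 0 -0.003 0.8;0 0 0 0 0 -0.01 0.8;0 0 0 0 0 -0.02 0.8;0 0 0 0 0 -0.035 0.8;0 0 0 0 0 -0.055 0.8;0 0 0 0 0 -0.07 0.8;0 0 0 0 0 -0.075 0.8;0 0 0 0 0 -0.075 0.8;0 0 0 0 0 -0.075 0.8")

```text
time_s: 19.75
ee_pos: [0.5734, -0.0425, 0.2463]
eef_rot: [[-0.298, 0.954, -0.0], [0.954, 0.298, -0.0], [0.0, -0.0, -1.0]]
contact_force: [0.1, 0.1, -0.4]
width: 0.0209
gripper_force: 39.3
```

```bash
python3 go.py .408 .246 .245 107.4
```

```text
t 19.75 pos [ 0.5734 -0.0425  0.2463] xang 107.36 turn [-0.0003 -0.0001 -0.0006] shift [ 0.3247 -0.0718  0.0014] F [ 0.1  0.1 -0.4] w 0.0209
```

Emit:
drive_tool(moves="0 0 0 0.015 -0.003 0 0.8;0 0 0 0.04 -0.009 0 0.8;0 0 0 0.07 -0.015 0 0.8;0 0 0 0.1 -0.022 0 0.8;0 0 0 0.13 -0.028 0 0.8;0 0 0 0.16 -0.035 0 0.8;0 0 0 0.19 -0.042 0 0.8;0 0 0 0.22 -0.048 0 0.8;0 0 0 0.25 -0.055 0 0.8;0 0 0 0.28 -0.062 0 0.8;0 0 0 0.305 -0.067 0 0.8;0 0 0 0.318 -0.07 0 0.8;0 0 0 0.3249 -0.0718 0 0.8;0 0 0 0.3249 -0.0718 0 0.8;0 0 0 0.3249 -0.0718 0 0.8;0 0 0 0.3249 -0.0718 0 0.8")

```text
time_s: 21.08
ee_pos: [0.4084, 0.2455, 0.2463]
eef_rot: [[-0.298, 0.955, -0.0], [0.955, 0.298, -0.0], [-0.0, -0.001, -1.0]]
contact_force: [1.0, -0.9, -0.6]
width: 0.0212
gripper_force: 39.2
```

```bash
python3 go.py .408 .246 .245 107.4
python3 - <<'E'
from tri import *
p=get_obs()["ee_pos"]+[.0003,-.0005,-.0875]
P=tri(proj("top",p),proj("side",p))
E
```

```text
t 21.08 pos [0.4084 0.2455 0.2463] xang 107.33 turn [-0.0005  0.0003 -0.0013] shift [ 0.0006 -0.0002  0.0013] F [ 1.  -0.9 -0.6] w 0.0212
[206.01492537 234.64179104] [2, 2, 10, 10, 67] [356.14583333 237.375     ] [2, 4, 9, 7, 48]
P [0.4089 0.2453 0.1585] res [ 0.01 -0.24  0.25  0.02]
rel world [ 0.0004 -0.0001 -0.0878]
```

The stop has moved 25 mm up the rod (about 29 mm depth) and the gauge is still straight in the grip. Next: back into the slot.

Emit:
drive_tool(moves="0 0 0 0 0 0.02 0.8;0 0 0 0 0 0.045 0.8;0 0 0 0 0 0.07 0.8;0 0 0 0 0 0.083 0.8;0 0 0 0 0 0.0883 0.8;0 0 0 0 0 0.0883 0.8;0 0 0 0 0.004 0.0883 0.8;0 0 0 0 0.012 0.0883 0.8;0 0 0 0 0.02 0.0883 0.8;0 0 0 0 0.028 0.0883 0.8;0 0 0 0 0.036 0.0883 0.8;0 0 0 0 0.044 0.0883 0.8;0 0 0 0 0.052 0.0883 0.8;0 0 0 0 0.06 0.0883 0.8;0 0 0 0 0.067 0.0883 0.8;0 0 0 0 0.072 0.0883 0.8;0 0 0 0 0.075 0.0883 0.8;0 0 0 0 0.075 0.0883 0.8;0 0 0 0 0.075 0.0883 0.8")

```text
time_s: 22.77
ee_pos: [0.4796, 0.2684, 0.1582]
eef_rot: [[-0.298, 0.954, -0.0], [0.954, 0.298, -0.0], [-0.0, -0.0, -1.0]]
contact_force: [-1.0, -0.1, -0.8]
width: 0.0209
gripper_force: 39.3
```

Emit:
drive_tool(moves="0 0 0 0 0 0.0015 0.8;0 0 0 0 0 0.003 0.8;0 0 0 0 0 0.0045 0.8;0 0 0 0 0 0.005 0.8;0 0 0 0 0 0.005 0.8;0 0 0 0 0 0.005 0.8")

```text
time_s: 23.27
ee_pos: [0.4797, 0.2684, 0.1532]
eef_rot: [[-0.298, 0.954, -0.0], [0.954, 0.298, -0.0], [-0.0, -0.0, -1.0]]
contact_force: [0.7, -0.4, 0.4]
width: 0.0203
gripper_force: 39.3
```

Emit:
drive_tool(moves="0 0 0 0 0 0.0005 0.8;0 0 0 0 0 0.001 0.8;0 0 0 0 0 0.0015 0.8;0 0 0 0 0 0.002 0.8;0 0 0 0 0 0.002 0.8;0 0 0 0 0 0.002 0.8")

```text
time_s: 23.77
ee_pos: [0.4798, 0.2684, 0.1513]
eef_rot: [[-0.298, 0.954, 0.0], [0.954, 0.298, -0.0], [-0.0, -0.0, -1.0]]
contact_force: [0.5, -0.1, 0.5]
width: 0.0208
gripper_force: 39.4
```

Emit:
drive_tool(moves="0 0 0 0 0 0.0003 0.8;0 0 0 0 0 0.0006 0.8;0 0 0 0 0 0.0009 0.8;0 0 0 0 0 0.0012 0.8;0 0 0 0 0 0.0012 0.8")

```text
time_s: 24.18
ee_pos: [0.4798, 0.2685, 0.1511]
eef_rot: [[-0.298, 0.954, 0.001], [0.954, 0.298, 0.0], [-0.0, 0.001, -1.0]]
contact_force: [-3.1, -1.8, 13.1]
width: 0.0206
gripper_force: 40.7
```

Emit:
drive_tool(moves="0 0 0 0 0 -0.0007 0.8;0 0 0 0 0 -0.0007 0.7;0 0 0 0 0 -0.0007 0.6;0 0 0 0 0 -0.0007 0.5;0 0 0 0 0 -0.0007 0.4;0 0 0 0 0 -0.0007 0.2;0 0 0 0 0 -0.0007 0;0 0 0 0 0 -0.0007 -0.4;0 0 0 0 0 -0.0007 -0.8;0 0 0 0 0 -0.0007 -1;0 0 0 0 0 -0.0007 -1;0 0 0 0 0 -0.0007 -1;0 0 0 0 0 -0.02 -1;0 0 0 0 0 -0.045 -1;0 0 0 0 0 -0.075 -1;0 0 0 0 0 -0.1 -1;0 0 0 0 0 -0.12 -1;0 0 0 0 0 -0.12 -1", newtons=20)

```text
time_s: 25.68
ee_pos: [0.4808, 0.269, 0.2741]
eef_rot: [[-0.298, 0.954, 0.006], [0.954, 0.298, 0.002], [0.0, 0.006, -1.0]]
contact_force: [0.7, 0.6, 0.1]
width: 0.0854
gripper_force: 0.0
```

Emit:
drive_tool(moves="0 0 0 -0.03 0 0 -1;0 0 0 -0.06 0 0 -1;0 0 0 -0.1 0 0 -1;0 0 0 -0.14 0 0 -1;0 0 0 -0.18 0 0 -1;0 0 0 -0.22 0 0 -1;0 0 0 -0.26 0 0 -1;0 0 0 -0.3 0 0 -1;0 0 0 -0.34 0 0 -1;0 0 0 -0.38 0 0 -1;0 0 0 -0.42 0 0 -1;0 0 0 -0.42 0 0 -1;0 0 0 -0.42 0 0 -1;0 0 0 -0.42 0 0 -1")

```text
time_s: 26.85
ee_pos: [0.6047, -0.1323, 0.2693]
eef_rot: [[-0.298, 0.955, -0.001], [0.955, 0.298, 0.001], [0.001, -0.001, -1.0]]
contact_force: [-0.4, -0.3, -0.2]
width: 0.0855
gripper_force: 0.0
```

Run:
```python
from h import *
from rig import *
t=read_camera("top");s=read_camera("side");f=lambda a,w,h:cv2.resize(a,(w,h),interpolation=cv2.INTER_CUBIC)
cv2.imwrite("pics/t9.png",t[:,:,::-1])
h=cv2.cvtColor(t,cv2.COLOR_RGB2HSV);sub=h[185:215,178:208];m=(sub[...,2]>110)&(sub[...,0]>15)
k,l,st,ce=cv2.connectedComponentsWithStats(m.astype(np.uint8));print(st.tolist(),(ce+[178,185]).round(2).tolist())
o=np.zeros((600,800,3),np.uint8)
o[:300,:400]=f(t[165:225,140:220],400,300);o[:300,400:]=f(t[155:215,400:480],400,300)
o[300:,:400]=f(s[220:345,270:380][:,:],264,300) if 0 else f(s[225:325,260:393],400,300)
o[300:,400:]=f(s[140:220,260:367],400,300)
cv2.imwrite("pics/end.png",o[:,:,::-1]);print(get_obs()["ee_pos"],get_obs()["contact_force"],get_obs()["time_s"])
```

```text
[[0, 0, 30, 30, 826], [0, 0, 4, 1, 4], [9, 10, 9, 10, 70]] [[192.67, 199.58], [179.5, 185.0], [191.23, 199.36]]
[ 0.60482919 -0.13133474  0.26994349] [ 0.59846999 -0.39479653  0.80545557] 26.95
```

View pics/end.png

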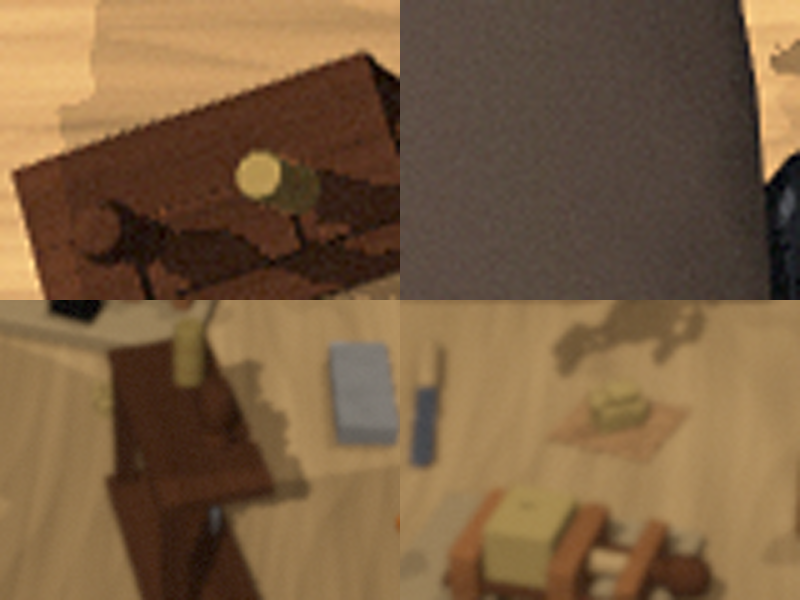

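The gauge is back at its original pixel (191.2,199.4 against 191.2,199.2). The toad stands upright mid-pad, and nothing else seems to have moved.

```bash
python3 -c "
from rig import *
print(job_done())"
```

```text
the job is handed in; nothing more can be done
None
```

The job is handed in at about 27 s: the toad stands upright at about the middle of the pad. The gauge was bottomed in the bore at about 29 mm, held for over 2 s (contact briefly reached about 24 N before I eased it), and hung back in its own slot with the stop still set.

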